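Warm an espresso cup

TASK

Stand the blue cup upright in the middle of the warmer's free plate, then turn the warmer's inner dial until its red pointer lines up with the orange mark on the outer ring, without shifting that ring. Then tilt the red-balled spring lever well over to the side of the warmer the cup's plate is on (left for the left-hand plate, right for the right-hand one, as seen from the robot; never the other way), hold it over for a good second and let it spring back to centre. Do not drop the cup, and leave the dripper, sugar pot, bottle and scoop where they are.

Things in the scene. Friction and masses are not known exactly. Their poses are not given: they have to be found in the camera images.
- warmer: White two-plate warmer, 260 deep x 300 wide, fixed. Origin: centre of its underside, on the shelf; +x to its back, +y to its left (robot's view). Rear 150 mm: flat deck 94 high with two plates. Front 110 mm: two 147-wide steel control faces (dial, lever; either side), sloping 30 deg up from 30 mm high at the front to 94, so knob and lever axes lean 30 deg from vertical towards the robot.
- cup_plate: The free warming plate: dark steel disc, 90 diameter, 6 thick, on the deck, left or right. Origin: centre of its underside; its top (where the cup goes) is 6 mm above the origin, 100 mm above the shelf.
- dripper_plate: The other, identical plate, on which the dripper stands. Origin: centre of its underside.
- cup: Blue espresso cup, 0.1-0.2 kg, 58 diameter (straight from 14 mm up to the rim, a little narrower below), 58 high, wall 4. Origin: centre of its underside; z up. Handle on its +y side reaches 51 mm from the axis, bars 8 thick, 14 to 50 mm high. Starts upright on the shelf, left or right of the warmer.
- dial_pointer (a point): Inner dial: round aluminium knob, 26 diameter, from 12 to 40 mm above its control face, centred on it. The point is the tip of the red pointer on its top: 12 mm from the knob's axis along its own x axis, 41 mm above the face. Its x axis: from the axis to the pointer tip; its z axis: the axis, out of the face.
- dial (a joint): Angle of the inner dial, rad; 0 = pointer straight up the slope; grows anticlockwise seen from in front of the face; stops at -1.0 and 2.0. Stays where left; friction torque 0.025 N m. Starts 0.4 to 2.2 rad more than the ring's angle.
- ring_mark (a point): Orange mark on the black outer ring, 56 diameter, top 12 mm above the face, round the same axis as the dial. The point is 24 mm from the axis along its own x axis, 13 mm above the face. Its x axis: from the axis towards the mark; its z axis: the axis, out of the face.
- ring (a joint): Angle of the outer ring, rad, same zero and direction as the dial; pointer and mark line up when dial equals ring. Moves freely if touched (friction 0.04 N m) and must not be moved.
- lever_ball (a point): Centre of the lever's red ball, 20 diameter, 60 mm from the pivot, which lies on the control face, on a 9 mm steel stick. Upright from the face when centred. Its z axis: along the stick, outward; its y axis: the warmer's left (when centred).
- lever (a joint): Tilt of the lever, rad; 0 = centred, positive = ball to the warmer's left (+y), negative = to its right; stops at +-0.55. Spring 0.4 N m/rad (about 3 N at the ball for 0.45 rad), well damped, springs back to 0 when let go.
- dripper: Orange plastic dripper, cone 100 across the top, 78 high, foot disc 80, standing on the other plate; handle reaches 74 mm from its axis along its +x. Origin: centre of its underside. Leave alone.
- syrup: Amber syrup bottle, 56 diameter, 160 high, standing about 90 mm from the cup's axis on the side away from the cup's handle. Origin: centre of its underside. Leave alone.
- sugar_pot: Closed white sugar pot, 84 diameter, 105 high, on the other side of the warmer from the cup. Origin: centre of its underside. Leave alone.
- scoop: Stainless scoop lying just behind the sugar pot: bowl 42 diameter, 26 high, flat handle reaching 110 mm along its +x. Origin: centre of the bowl's underside. Leave alone.
Things that resemble listed ones, but are neither listed nor needed, are in the scene too. What is shaped like the part that bears dial_pointer but pink or purple is not meant.

How it is judged:
By the outcome, as a careful person would: the job done as asked, in the order asked, and still so for the second after the job is handed in, with the robot touching nothing.
It also fails if it takes over 72 s, if anything falls off the work surface, if the arm or the gripper's body presses on something with over 40 N, if the wrist force passes 120 N, or if a joint passes its speed limit or range.

ROBOT

A 6-joint arm with a two-finger parallel gripper is mounted at the origin on the work surface. World frame = base frame: x ahead of the robot, y to its left, z up, the work surface at z = 0. Lengths are in m, angles in rad, forces in N, time in s.
With the tool pointing down it reaches from about 0.3 to 0.85 m from the base axis. Payload 5.4 kg.
Tool frame: the origin (TCP) lies between the finger pads; the fingertips stand 17 mm ahead of it and the grasp point (between the pads) lies 2 mm behind it; z points along the fingers, y is the line along which they close (so a half turn about z gives the same grasp; the last joint's range is limited). The gripper opens to 85 mm and grips with 20 to 120 N. Pads are 22 mm wide; open, the fingers measure 114 mm over their backs; the gripper's body (76 mm by 85 mm) begins 54 mm behind the grasp point. The pads swing forward as they close: fully open they stand 13 mm farther back than shut.
Start: joints at [-1.412, 0.158, 1.597, -0, 1.386, -0.21], TCP at [0.207, -0.536, 0.248] pointing down, gripper open.
Joint ranges: [-2.91, 2.91], [-0.94, 2.29], [0.18, 2.7], [-1.29, 4.43], [0.17, 2.64], [-3, 3]. Speed limits (rad/s): [2.57, 2.57, 3.14, 3.14, 3.14, 3.14].

INTERFACE

Orientations are given as a rotation vector (axis times angle).
In Python, from station import env gives the robot as it stands.
- The arm moves only by the tool arm_command, never from a script. Its argument "plan" is a list of rows, each a list of 3 entries, a list of its own where there are three numbers: the finger opening in mm, from 0 to 85.4, then the shift along the world's x, y, z as a fraction of full scale, then the turn about the world's z as a fraction of full scale. A call has exactly 10 rows; each row shifts and turns the commanded pose from where the row before left it; what a row does not reach is not made up. Full scale, the value 1, is 0.15 m for a shift and 60 degrees for a turn. A row lasts 1/10 s, in which the tool goes at most 50 mm and 8.59 degrees, less where a joint would pass 70% of its speed; a pose out of reach is approached as far as the arm can. A call with a number of a shift or a turn outside -1 to 1 is refused whole. A call with a gripper value outside its range is refused whole. The fingers move at their own pace and stop on an object; "force" is the grip in N (left out, the last holds). Time passes only in rows, so rows that do not move let the fingers close, or fill a call up. It gives the time, the measured TCP pose, the force, the opening and the grip force at its end, in the units of the state.
- env.read_state(): the state, without advancing time (a new reading comes with each control period).
- env.capture(name): name is "scene" or "top"; returns a dict with "img" (400x640x3 uint8, blue, green, red), "intrinsics" (3x3 intrinsics, pixels), "distortion" ([k1, k2, p1, p2, k3] as OpenCV has them; the pictures are not rectified), "R" (3x3) and "t" (3): a world point X has camera coordinates R X + t. Camera axes: x right, y down, z forward; pixel columns grow to the right and rows downward; lengths in m; the calibration is good to about 2 mm. A picture is of the moment at which its call begins. There is no depth.
- env.finish_job(): hands the job in; it is judged then, once.
The state is a dict: "clock": time; "joint_positions": joint angles; "dq": joint speeds; "tau": joint torques, N m; "ee_pos": TCP position; "eef_rot": TCP orientation; "contact_force": force on the tool from outside, world axes, zero at the start; "wrist_torque": the same for the moment, N m; "finger_gap": finger opening in m; "grasp_force": force on a finger pad.
Only numpy, scipy, OpenCV 4.12 (cv2) and the standard library are available. Lean on these libraries where they do the work, as an engineer would, in place of code of your own. Each camera call takes 0.05 s, during which the arm holds its last target. There are 200 camera calls.

## Working session

There is one attempt and no reset: what is moved stays moved. The work goes in short steps, Python scripts to look and compute and a tool call to move; the robot and the scene stay as the last step left them, time stands still between calls to the robot, and variables do not carry over. Pictures are saved under pics/ and viewed, at most 13 in all, crops included, and the job is handed in when it is done.

Besides the shell and the picture viewer there is one more tool, called after "Emit:" by a JSON object that holds its "name" and its "arguments". arm_command: Moves the arm, as the interface text tells. Its arguments: {"type":"object","properties":{"plan":{"type":"array"},"force":{"type":"number"}},"required":["plan"]}

```bash
ls; mkdir -p pics
cat > h.py <<'E'
import numpy as np, cv2
from station import env
def cap(n):
    c=env.capture(n); return {k:np.array(v) for k,v in c.items()}
def ray(c,uv):
    p=cv2.undistortPoints(np.array([[uv]],float),c['intrinsics'],c['distortion'])[0,0]
    R,t=c['R'],c['t']; return -R.T@t, R.T@np.array([p[0],p[1],1])
def onz(c,uv,z):
    o,d=ray(c,uv); return o+d*(z-o[2])/d[2]
def tri(c1,u1,c2,u2):
    o1,d1=ray(c1,u1);o2,d2=ray(c2,u2)
    A=np.stack([d1,-d2],1); s=np.linalg.lstsq(A,o2-o1,rcond=None)[0]
    a,b=o1+s[0]*d1,o2+s[1]*d2; return (a+b)/2,np.linalg.norm(a-b)
def proj(c,X):
    return cv2.projectPoints(np.array([X],float),cv2.Rodrigues(c['R'])[0],c['t'],c['intrinsics'],c['distortion'])[0][0,0]
E
python3 - <<'E'
from h import *
a=cap('scene');b=cap('top')
cv2.imwrite('pics/s0.png',a['img']);cv2.imwrite('pics/t0.png',b['img'])
for c in (a,b): print((-c['R'].T@c['t']).round(3), c['R'][2].round(2), c['intrinsics'][0,0])
s=env.read_state();print(s)
E
```

```text
pics
[1.094 0.013 0.614] [-0.77 -0.01 -0.64] 368.2038094795941
[ 0.341 -0.003  1.487] [ 0.09 -0.   -1.  ] 488.2911536532422
{'clock': 0.1, 'joint_positions': array([-1.41208159e+00,  1.58979913e-01,  1.59813604e+00,  2.27599069e-05,
        1.38620706e+00, -2.10119575e-01]), 'dq': array([-0.00042362, -0.0007367 , -0.00371423, -0.00031199,  0.00022245,
        0.00010439]), 'tau': array([-6.98607141e-05, -3.96990645e+01, -3.32337713e+01, -1.73410704e-04,
        4.15860573e-03,  8.42300267e-06]), 'ee_pos': array([ 0.20719502, -0.53581012,  0.24740388]), 'eef_rot': array([-3.08662292e+00, -5.75761600e-01, -1.04921109e-04]), 'contact_force': array([-0.0371802 , -0.72063781, -0.11205875]), 'wrist_torque': array([0.04140231, 0.01184103, 0.01232123]), 'grasp_force': 0.0, 'finger_gap': 0.08589153117859087}
```

View pics/s0.png

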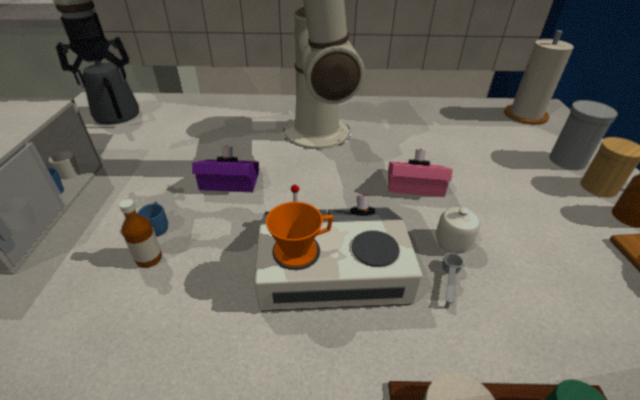

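View pics/t0.png

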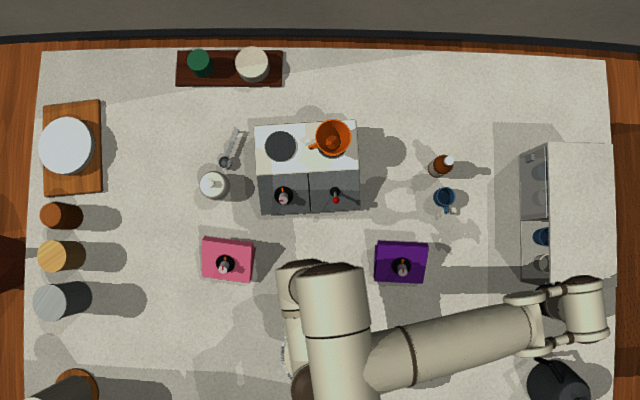

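The scene view shows the warmer in the middle with the dripper on the robot's right-hand plate (296,235). The free plate is at (376,248).
In the top view the free plate is at (280,147), the dial at (283,196), the lever at (335,197) and the sugar pot at (213,185).

- **Cup:** the candidates are the blue cup at top (444,198) and a blue cup in the cabinet at (541,236). The first fits: it stands on the open shelf with the syrup bottle beside it at (440,165).
- **Dial:** the candidates are the dial on the warmer's steel face at (283,196), the pink box at (226,262) and the purple box at (402,266). The one on the warmer fits. The pink and purple ones are excluded by the task.

I'll confirm both in an enlarged crop.

Run:
```python
from h import *
B=[cap('top') for _ in range(6)];A=[cap('scene') for _ in range(6)]
b=B[0];b['img']=np.mean([x['img'] for x in B],0).astype(np.uint8)
a=A[0];a['img']=np.mean([x['img'] for x in A],0).astype(np.uint8)
np.savez('v0.npz',a=a['img'],b=b['img'])
def cr(im,x,y,w,h,s): return cv2.resize(im[y:y+h,x:x+w],(w*s,h*s),interpolation=cv2.INTER_CUBIC)
c1=cr(b['img'],262,172,50,37,8)   # dial top
c2=cr(b['img'],415,146,50,74,4)   # cup & bottle
c3=cr(a['img'],340,185,50,37,8)
c4=cr(b['img'],248,112,116,106,3)
out=np.zeros((600,800,3),np.uint8)
out[:296,:400]=c1;out[300:596,:400]=c3;out[:296,400:600]=c2;out[:,600:]=0
out[300:300+296,400:748]=c4[:296]
cv2.imwrite('pics/c1.png',out)
```

```text
(no output)
```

View pics/c1.png

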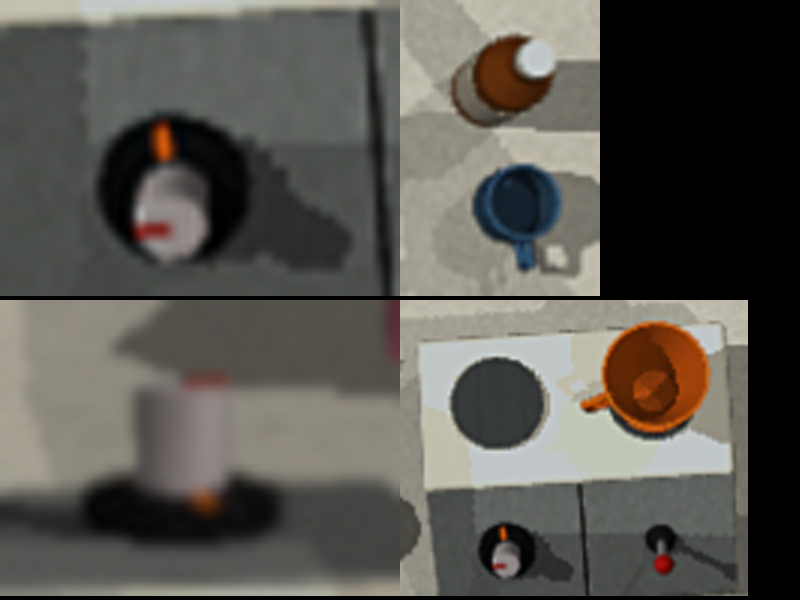

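The crop confirms both. The cup is plain blue with its handle toward the robot and the bottle behind it. The dial is a grey knob with its red pointer to the left at top ≈(281,201) and the orange mark nearly up-slope at ≈(282.5,189.5). Now the measurements.

```bash
cat > meas.py <<'E'
from h import *
def avg(n,k=4):
    L=[cap(n) for _ in range(k)]; c=L[0]; c['img']=np.mean([x['img'] for x in L],0).astype(np.uint8); return c
def hsv(c): return cv2.cvtColor(c['img'],cv2.COLOR_BGR2HSV).astype(int)
def blob(m,box):
    x0,y0,x1,y1=box; k=np.zeros(m.shape,np.uint8); k[y0:y1,x0:x1]=m[y0:y1,x0:x1]
    n,l,s,ce=cv2.connectedComponentsWithStats(k); i=1+np.argmax(s[1:,4]); return ce[i],s[i,4],(l==i).astype(np.uint8)
def wcent(w,box):
    x0,y0,x1,y1=box; k=np.clip(w[y0:y1,x0:x1],0,None); Y,X=np.mgrid[y0:y1,x0:x1]; return np.array([(k*X).sum(),(k*Y).sum()])/k.sum()
E
python3 - <<'E'
from meas import *
b=avg('top',2);a=avg('scene',2)
z=np.load('v0.npz');a['img']=z['a'];b['img']=z['b']
H=hsv(b);hue,sat,val=H[...,0],H[...,1],H[...,2]
# warmer yaw via white/deck + face outline
m=((sat<30)&(val>180)).astype(np.uint8); ce,n,l=blob(m,(250,115,362,178))
# plate
d=((val<80)).astype(np.uint8); ce,n,l=blob(d,(258,125,305,168)); 
(e,ax,_)=cv2.fitEllipse(max(cv2.findContours(l,0,1)[0],key=len)); print('plate',e,ax,n,onz(b,e,.100))
# cup
c=((hue>98)&(hue<118)&(sat>90)).astype(np.uint8); ce,n,l=blob(c,(425,180,462,220)); ys,xs=np.nonzero(l); print('cup',ce,n,xs.min(),xs.max(),ys.min(),ys.max())
rows=[(y,xs[ys==y].min(),xs[ys==y].max()) for y in range(ys.min(),ys.max()+1)];print(rows)
# bottle
# edges of front between faces and deck: dark divider line points
for y in (180,190,200,210): 
    r=val[y,300:320]; print(y, wcent(np.clip(80-val,0,None),(302,y,316,y+1)))
# deck corners: left edge & right edge columns & back edge
for y in (135,145,155,165): 
    print(y,'L',[ (x,val[y,x]) for x in range(250,262)])
g=b['img'].astype(int); R=g[...,2]-np.maximum(g[...,0],g[...,1]); 
print('ball',wcent(np.where(R>60,R,0),(325,190,345,208)))
orange=np.where((hue>6)&(hue<20)&(sat>120),R.clip(0),0);red=np.where(((hue<=6)|(hue>165))&(sat>90),R.clip(0),0)
print('mark',wcent(orange,(274,183,296,196)),'ptr',wcent(red,(274,194,296,208)))
kn=((sat<60)&(val>110)).astype(np.uint8);print('knob',blob(kn,(274,188,292,208))[:2])
dk=((val<50)).astype(np.uint8);ce,n,l=blob(dk,(272,184,298,208));ys,xs=np.nonzero(l);print('ring',n,xs.min(),xs.max(),ys.min(),ys.max())
h2=hsv(a);g=a['img'].astype(int);R2=g[...,2]-np.maximum(g[...,0],g[...,1]);s2=h2[...,1];u2=h2[...,0]
bs=wcent(np.where(R2>60,R2,0),(285,180,305,196));print('ball s',bs)
bt=wcent(np.where(R>60,R,0),(325,190,345,208));print('ball3d',tri(a,bs,b,bt))
o2=wcent(np.where((R2>30)&(u2>6)&(u2<20),R2,0),(355,204,378,215));r2=wcent(np.where((R2>20)&((u2<=6)|(u2>170)),R2,0),(357,190,372,200));print(o2,r2)
print('mark3d',tri(a,o2,b,wcent(orange,(274,183,296,196))),'ptr3d',tri(a,r2,b,wcent(red,(274,194,296,208))))
E
```

```text
plate (280.0614929199219, 145.915771484375) (28.928314208984375, 29.69389533996582) 716 [0.61150339 0.12086363 0.1       ]
cup [444.30724638 197.44637681] 345 434 454 187 212
[(187, np.int64(444), np.int64(447)), (188, np.int64(441), np.int64(449)), (189, np.int64(439), np.int64(451)), (190, np.int64(438), np.int64(452)), (191, np.int64(436), np.int64(453)), (192, np.int64(436), np.int64(453)), (193, np.int64(435), np.int64(454)), (194, np.int64(435), np.int64(454)), (195, np.int64(434), np.int64(454)), (196, np.int64(434), np.int64(454)), (197, np.int64(434), np.int64(454)), (198, np.int64(434), np.int64(454)), (199, np.int64(434), np.int64(454)), (200, np.int64(435), np.int64(453)), (201, np.int64(435), np.int64(453)), (202, np.int64(436), np.int64(452)), (203, np.int64(436), np.int64(451)), (204, np.int64(437), np.int64(450)), (205, np.int64(439), np.int64(448)), (206, np.int64(443), np.int64(447)), (207, np.int64(444), np.int64(447)), (208, np.int64(444), np.int64(447)), (209, np.int64(444), np.int64(447)), (210, np.int64(444), np.int64(447)), (211, np.int64(445), np.int64(448)),
[... 1071 characters left out ...]
4(138)), (255, np.int64(130)), (256, np.int64(186)), (257, np.int64(194)), (258, np.int64(192)), (259, np.int64(191)), (260, np.int64(192)), (261, np.int64(192))]
ball [335.0567576  199.47695202]
mark [281.90851064 189.27553191] ptr [280.29022082 200.43059937]
knob (array([282.66666667, 198.74074074]), np.int32(54))
ring 242 274 297 186 204
ball s [294.87307153 187.96797569]
ball3d (array([ 0.45782898, -0.04015859,  0.11626406]), np.float64(0.0011376267514181045))
[365.03018868 209.49811321] [365.0955414  194.57006369]
mark3d (array([0.48753108, 0.11364742, 0.0835612 ]), np.float64(1.0375360045749047e-05)) ptr3d (array([0.45384471, 0.115741  , 0.09830284]), np.float64(0.0010558127668433145))
```

Run:
```python
from meas import *
b=avg('top',1);a=avg('scene',1);z=np.load('v0.npz');b['img']=z['b'];a['img']=z['a']
cs=[onz(b,p,.094) for p in ((254.7,126),(355.3,119.7),(257,175.3),(358.7,169.3))]
print(np.round(cs,3))
lv=(cs[0]-cs[1]+cs[2]-cs[3]);yaw=np.arctan2(-lv[0],lv[1]);print('yaw',yaw,np.linalg.norm(lv)/2)
fw=(cs[0]+cs[1]-cs[2]-cs[3]);print('yaw2',np.arctan2(fw[1],fw[0]),np.linalg.norm(fw)/2)
yaw=(yaw+np.arctan2(fw[1],fw[0]))/2
ex=np.array([np.cos(yaw),np.sin(yaw),0]);ey=np.array([-ex[1],ex[0],0])
W=np.mean(cs,0)-.055*ex;W[2]=0;print('W',W,yaw)
loc=lambda p:np.round([(p-W)@ex,(p-W)@ey,p[2]],4)
ball=np.array([.4578,-.0402,.1163]);print('ball',loc(ball));print('plate',loc(np.array([.6115,.1209,.1])))
n=np.array([-.5*ex[0],-.5*ex[1],.866]);up=np.cross(ey,n)
F=W-.075*ex+np.array([0,0,.062])
def onface(c,uv,h):
    o,d=ray(c,uv);s=((F+h*n-o)@n)/(d@n);p=o+s*d-F;return np.round([p@up,p@ey],4)
for c,mk,pt in((b,(281.91,189.28),(280.29,200.43)),(a,(365.03,209.5),(365.1,194.57))):
    print('mark',onface(c,mk,.013),'ptr',onface(c,pt,.041))
# ring outline and knob outline from the top
print('knobtop cen',onface(b,(262+ (134+208)/16, 172+ (198+262)/16+0),.04),'ringtop', onface(b,(262+(98+250)/16-.5,172+(114+262)/16-.5),.012))
print('ring s',onface(a,(340+(82+282)/16-.5,185+(473-300+545-300)/16-.5),.012))
cup=onz(b,(444,196.2),.05);print('cup',cup, 'rim', onz(b,(444.7,196),.058),'hand',onz(b,(445.8,211.5),.05),'bottle',onz(b,(415+(520-400)/4,146+72/4),.12))
# dripper handle
print('drip handle tip',onz(b,(248+(583-400)/3,112+(407-300)/3),.15), 'cone',onz(b,(248+256/3,112+78/3),.178))
```

```text
[[ 0.671  0.197  0.094]
 [ 0.694 -0.096  0.094]
 [ 0.526  0.186  0.094]
 [ 0.548 -0.107  0.094]]
yaw 0.07851085313818777 0.29387384791103943
yaw2 0.07758492789867605 0.14597809190223962
W [0.55489121 0.04068783 0.        ] 0.07804789051843192
ball [-0.1031 -0.0731  0.1163]
plate [0.0627 0.0756 0.1   ]
mark [0.023  0.0779] ptr [0.0009 0.0833]
mark [0.0278 0.077 ] ptr [-0.0015  0.0826]
knobtop cen [-0.0012  0.0746] ringtop [0.0041 0.0757]
ring s [0.034  0.0698]
cup [ 0.47882511 -0.36666809  0.05      ] rim [ 0.47869184 -0.36676586  0.058     ] hand [ 0.43315784 -0.37194681  0.05      ] bottle [ 0.5646332  -0.35256897  0.12      ]
drip handle tip [0.59810405 0.03578426 0.15      ] cone [ 0.62067843 -0.03082697  0.178     ]
```

Emit:
{"name": "arm_command", "arguments": {"plan": [[85,[0.2,0.125,0],-0.08],[85,[0.2,0.125,0],-0.08],[85,[0.2,0.125,0],-0.08],[85,[0.2,0.125,0],0],[85,[0.2,0.125,0],0],[85,[0.2,0.125,0],0],[85,[0.2,0.125,0],0],[85,[0.2,0.125,0],0],[85,[0.2,0.125,0],0],[85,[0,0,0],0]], "force": 25}}

```text
clock: 2.0
ee_pos: [0.4801, -0.365, 0.2482]
eef_rot: [-3.135, -0.192, -0.002]
contact_force: [0.6, -0.7, 0.0]
finger_gap: 0.0852
grasp_force: 0.0
```

Emit:
{"name": "arm_command", "arguments": {"plan": [[85,[-0.01,-0.01,-0.2],0],[85,[0,0,-0.2],0],[85,[0,0,-0.2],0],[85,[0,0,-0.2],0],[85,[0,0,-0.2],0],[85,[0,0,-0.15],0],[85,[0,0,-0.12],0],[85,[0,0,-0.1],0],[85,[0,0,0],0],[85,[0,0,0],0]]}}

```text
clock: 3.0
ee_pos: [0.4757, -0.3695, 0.0432]
eef_rot: [3.136, 0.184, 0.0]
contact_force: [0.5, 0.1, 0.1]
finger_gap: 0.0849
grasp_force: 0.0
```

Emit:
{"name": "arm_command", "arguments": {"plan": [[50,[0,0,0],0],[50,[0,0,0],0],[50,[0,0,0],0],[50,[0,0,0],0],[50,[0,0,0],0],[50,[0,0,0],0],[50,[0,0,0],0],[50,[0,0,0],0],[50,[0,0,0],0],[50,[0,0,0],0]]}}

```text
clock: 4.0
ee_pos: [0.4765, -0.3699, 0.0443]
eef_rot: [3.134, 0.185, 0.002]
contact_force: [-0.9, 1.5, 5.8]
finger_gap: 0.0565
grasp_force: 27.6
```

Emit:
{"name": "arm_command", "arguments": {"plan": [[50,[0,0,0.05],0],[50,[0,0,0.1],0],[50,[0,0,0.2],0],[50,[0,0,0.2],0],[50,[0,0,0.2],0],[50,[0,0,0.2],0],[50,[0,0,0.2],0],[50,[0,0,0.2],0],[50,[0,0,0.1],0],[50,[0,0,0],0]]}}

```text
clock: 5.0
ee_pos: [0.4766, -0.37, 0.2635]
eef_rot: [3.132, 0.184, 0.005]
contact_force: [0.5, -0.3, -1.1]
finger_gap: 0.0563
grasp_force: 27.4
```

Run:
```python
from meas import *
a=avg('scene',3)
s=env.read_state();print(s['ee_pos'],s['finger_gap'],s['contact_force'])
im=a['img'];v=hsv(a)[...,2];cv2.imwrite('pics/s1.png',im)
ce,n,l=blob(((v<95)).astype(np.uint8),(340,225,412,270));e,ax,_=cv2.fitEllipse(max(cv2.findContours(l,0,1)[0],key=len));print(e,ax,n,onz(a,e,.1))
b=avg('top',1);print(proj(b,[.6115,.1209,.1]),proj(a,[.6115,.1209,.1]))
```

```text
[ 0.47509215 -0.36834757  0.2582509 ] 0.05650558966986213 [ 0.43885562  0.87973697 -2.4314997 ]
(374.7504577636719, 248.415771484375) (34.48332595825195, 47.018226623535156) 1332 [0.61713913 0.11960393 0.1       ]
[280.04888029 145.91673995] [375.12708474 246.22442538]
```

View pics/s1.png

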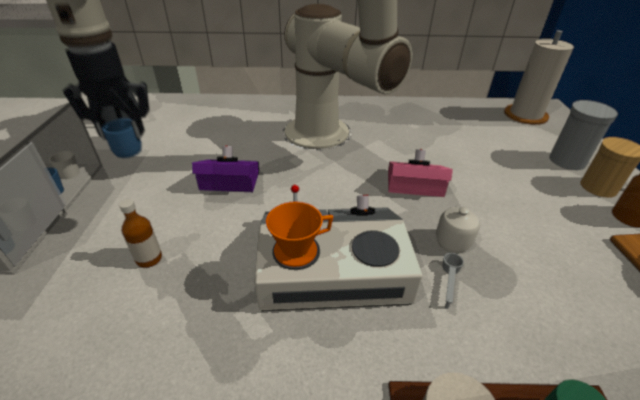

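The cup (122,137) hangs upright in the gripper and the other objects haven't moved. Next I carry it to the plate.

Emit:
{"name": "arm_command", "arguments": {"plan": [[50,[0,0.1,0],0],[50,[0,0.2,0],0],[50,[0,0.2,0],0],[50,[0,0.2,0],0],[50,[0,0.2,0],0],[50,[0,0.2,0],0],[50,[0,0.2,0],0],[50,[0,0.2,0],0],[50,[0,0.2,0],0],[50,[0,0.2,0],0]]}}

```text
clock: 6.2
ee_pos: [0.4747, -0.0817, 0.2592]
eef_rot: [-3.135, -0.185, 0.003]
contact_force: [-0.3, 0.2, -1.5]
finger_gap: 0.0569
grasp_force: 27.4
```

Emit:
{"name": "arm_command", "arguments": {"plan": [[50,[0.05,0.2,0],0],[50,[0.1,0.2,0],0],[50,[0.13,0.2,0],0],[50,[0.13,0.2,0],0],[50,[0.13,0.2,0],0],[50,[0.13,0.2,0],0],[50,[0.13,0.1,0],0],[50,[0.1,0.06,0],0],[50,[0,0,0],0],[50,[0,0,0],0]]}}

```text
clock: 7.2
ee_pos: [0.6096, 0.1203, 0.2592]
eef_rot: [3.136, 0.186, -0.004]
contact_force: [-0.4, 0.1, -1.6]
finger_gap: 0.0564
grasp_force: 27.4
```

Run:
```python
from meas import *
a=avg('scene',3)
s=env.read_state();print(s['ee_pos'],s['eef_rot'],s['finger_gap'],s['contact_force'])
v=hsv(a);m=((v[...,0]>98)&(v[...,0]<118)&(v[...,1]>90)).astype(np.uint8)
ce,n,l=blob(m,(320,120,440,280));ys,xs=np.nonzero(l);print(ce,n,xs.min(),xs.max(),ys.min(),ys.max())
p=s['ee_pos']
for y in range(ys.min(),ys.max()+1,3): print(y,xs[ys==y].min(),xs[ys==y].max())
for dz in (-.045,.013): print(proj(a,p+[.002,0,dz]),proj(a,p+[.002,.029,dz]),proj(a,p+[.002,-.029,dz]),proj(a,p+[.031,0,dz]))
cv2.imwrite('pics/s2.png',cv2.resize(a['img'][130:310,230:470],(720,540)))
```

```text
[0.60990811 0.11950266 0.26009083] [ 3.13619224e+00  1.83385738e-01 -1.39644031e-03] 0.05662735671135098 [-0.44561093  0.45064293 -1.8035265 ]
[385.17642643 184.2515015 ] 1332 367 405 162 207
162 376 378
165 371 393
168 370 399
171 371 404
174 371 405
177 371 404
180 370 403
183 370 403
186 369 401
189 368 400
192 367 400
195 368 399
198 369 398
201 370 396
204 373 393
207 380 388
[381.89896468 199.69448027] [399.03208372 200.02986929] [364.78015742 199.35934984] [384.00437438 211.03700303]
[386.37131711 171.76748191] [404.58038861 172.11030794] [368.1779518  171.42595848] [388.79357494 182.74335155]
```

View pics/s2.png

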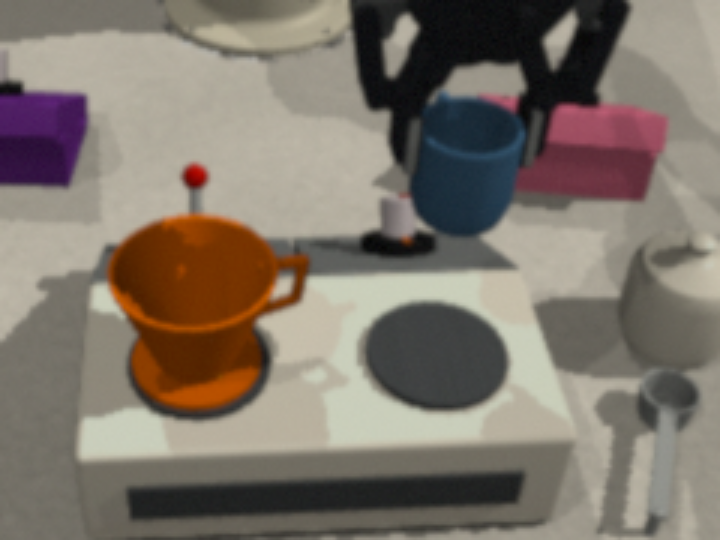

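The cup is held upright above the deck, with the plate clear below it and the dripper handle well to the side. Lowering it now.

Emit:
{"name": "arm_command", "arguments": {"plan": [[50,[0.01,0,-0.1],0],[50,[0,0,-0.15],0],[50,[0,0,-0.15],0],[50,[0,0,-0.12],0],[50,[0,0,-0.1],0],[50,[0,0,-0.06],0],[50,[0,0,-0.03],0],[50,[0,0,0],0],[50,[0,0,0],0],[50,[0,0,0],0]]}}

```text
clock: 8.35
ee_pos: [0.613, 0.1199, 0.1549]
eef_rot: [3.136, 0.184, 0.003]
contact_force: [1.0, -0.3, -1.6]
finger_gap: 0.0564
grasp_force: 27.4
```

Emit:
{"name": "arm_command", "arguments": {"plan": [[50,[0,0,-0.01],0],[50,[0,0,-0.01],0],[50,[0,0,-0.01],0],[50,[0,0,0],0],[50,[0,0,0],0],[50,[0,0,0],0],[50,[0,0,0],0],[50,[0,0,0],0],[50,[0,0,0],0],[50,[0,0,0],0]]}}

```text
clock: 9.35
ee_pos: [0.6123, 0.1199, 0.1493]
eef_rot: [-3.136, -0.184, -0.0]
contact_force: [-0.4, -0.6, -1.9]
finger_gap: 0.0564
grasp_force: 27.4
```

Emit:
{"name": "arm_command", "arguments": {"plan": [[50,[0,0,-0.01],0],[50,[0,0,0],0],[50,[0,0,-0.01],0],[50,[0,0,0],0],[50,[0,0,-0.01],0],[50,[0,0,0],0],[50,[0,0,0],0],[50,[0,0,0],0],[50,[0,0,0],0],[50,[0,0,0],0]]}}

```text
clock: 10.35
ee_pos: [0.6123, 0.1199, 0.1449]
eef_rot: [3.136, 0.184, 0.0]
contact_force: [-0.2, 0.1, -0.3]
finger_gap: 0.0563
grasp_force: 27.4
```

Emit:
{"name": "arm_command", "arguments": {"plan": [[50,[0,0,-0.007],0],[50,[0,0,0],0],[50,[0,0,0],0],[50,[0,0,0],0],[50,[0,0,0],0],[50,[0,0,0],0],[50,[0,0,0],0],[50,[0,0,0],0],[50,[0,0,0],0],[50,[0,0,0],0]]}}

```text
clock: 11.35
ee_pos: [0.6125, 0.1199, 0.1444]
eef_rot: [3.136, 0.184, 0.001]
contact_force: [-3.3, 0.5, 4.2]
finger_gap: 0.0566
grasp_force: 28.0
```

Emit:
{"name": "arm_command", "arguments": {"plan": [[62,[0,0,0],0],[66,[0,0,0],0],[70,[0,0,0],0],[76,[0,0,0],0],[80,[0,0,0],0],[82,[0,0,0],0],[82,[0,0,0],0],[82,[0,0,0],0],[82,[0,0,0],0],[82,[0,0,0],0]]}}

```text
clock: 12.35
ee_pos: [0.6123, 0.1199, 0.1438]
eef_rot: [3.136, 0.184, 0.0]
contact_force: [0.3, -0.3, 0.3]
finger_gap: 0.0822
grasp_force: 0.0
```

Emit:
{"name": "arm_command", "arguments": {"plan": [[82,[0,0,0.05],0],[82,[0,0,0.1],0],[82,[0,0,0.15],0],[82,[0,0,0.2],0],[82,[0,0,0.2],0],[82,[-0.2,0,0],0],[82,[-0.2,0,0],0],[82,[-0.2,0,0],0],[82,[-0.2,0,0],0],[82,[-0.2,0,0],0]]}}

```text
clock: 13.35
ee_pos: [0.4615, 0.1199, 0.2503]
eef_rot: [3.136, 0.184, 0.004]
contact_force: [0.6, -0.1, 1.1]
finger_gap: 0.0819
grasp_force: 0.0
```

Run:
```python
from meas import *
a=avg('scene',3)
s=env.read_state();print(s['ee_pos'],s['eef_rot'],s['finger_gap'],s['contact_force'])
v=hsv(a);m=((v[...,0]>98)&(v[...,0]<118)&(v[...,1]>90)).astype(np.uint8)
ce,n,l=blob(m,(320,150,440,280));ys,xs=np.nonzero(l);print(ce,n,xs.min(),xs.max(),ys.min(),ys.max())
ct=[.614,.120]
for z,r in((.1,.026),(.158,.029)): print([proj(a,[ct[0]+dx*r,ct[1]+dy*r,z]).round(1) for dx,dy in((1,0),(-1,0),(0,1),(0,-1))])
cv2.imwrite('pics/s3.png',cv2.resize(a['img'][150:300,260:460],(800,600)))
```

```text
[0.46171256 0.12011077 0.25016872] [3.13604077 0.18500876 0.0037334 ] 0.08220778557641964 [ 0.49833179 -0.56322738 -0.34117035]
[376.50875657 234.82399299] 1142 361 393 211 256
[array([376.3, 257.7]), array([373.4, 237.3]), array([388.6, 247.5]), array([361. , 246.9])]
[array([380.3, 236.6]), array([376.6, 214.1]), array([394.6, 225.3]), array([362.2, 224.6])]
```

View pics/s3.png

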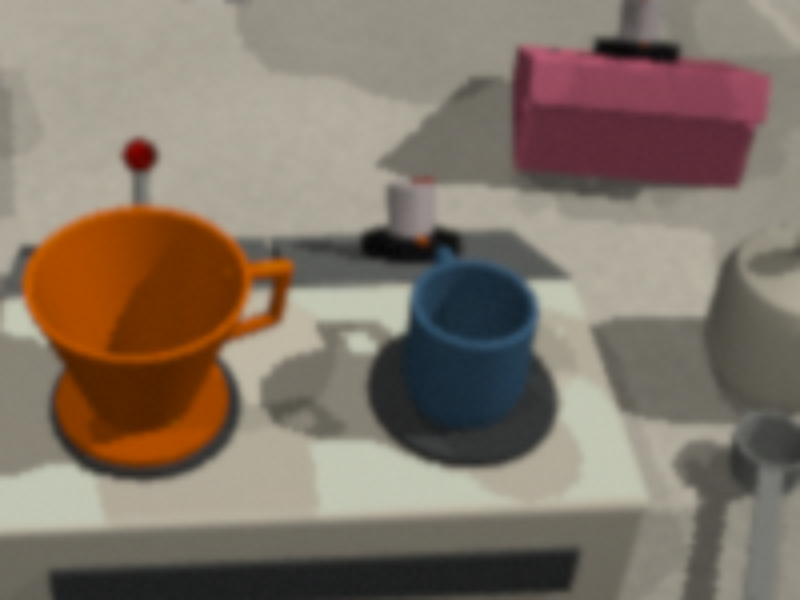

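The cup stands upright and centred on the plate, within about 3 mm, and the ring mark and pointer are unmoved. Next I go above the dial and check where the fingertips really are.

Emit:
{"name": "arm_command", "arguments": {"plan": [[45,[-0.015,-0.077,-0.1],0.127],[45,[0,0,-0.1],0.127],[45,[0,0,-0.1],0.127],[45,[0,0,-0.1],0.127],[45,[0,0,-0.1],0.127],[45,[0,0,-0.1],0],[45,[0,0,0],0],[45,[0,0,0],0],[45,[0,0,0],0],[45,[0,0,0],0]]}}

```text
clock: 14.5
ee_pos: [0.4609, 0.1083, 0.1599]
eef_rot: [2.904, 1.197, 0.003]
contact_force: [0.2, 0.5, 0.5]
finger_gap: 0.0449
grasp_force: 0.0
```

Run:
```python
from meas import *
a=avg('scene',4);b=avg('top',1)
s=env.read_state();print(s['ee_pos'],s['eef_rot'],s['finger_gap'],s['contact_force'])
p=s['ee_pos'];th=2*np.arctan2(s['eef_rot'][1],s['eef_rot'][0]);d=np.array([-np.sin(th),np.cos(th),0]);print('closing ang',np.degrees(th))
im=a['img'];out=cv2.resize(im[120:240,310:420],None,fx=5,fy=5,interpolation=2)
for sgn in(1,-1):
    for dz,col in((-.017,(0,255,0)),(-.03,(255,0,255)),(0,(255,255,0))):
        q=proj(a,p+sgn*.026*d+[0,0,dz]);print(sgn,dz,q); cv2.circle(out,tuple(int(v) for v in (q-[310,120])*5),3,col,-1)
cv2.imwrite('pics/s4.png',out)
```

```text
[0.46014879 0.10837884 0.15902237] [2.90407212e+00 1.19784639e+00 7.26775683e-04] 0.0447222355145739 [-0.03490378  0.43369375 -0.07153737]
closing ang 44.82948412241003
1 -0.017 [371.85782489 175.59799787]
1 -0.03 [371.23340694 180.38252528]
1 0 [372.69379061 169.1908191 ]
-1 -0.017 [355.99885734 185.53682509]
-1 -0.03 [355.51920693 190.38713757]
-1 0 [356.64157748 179.03583443]
```

View pics/s4.png

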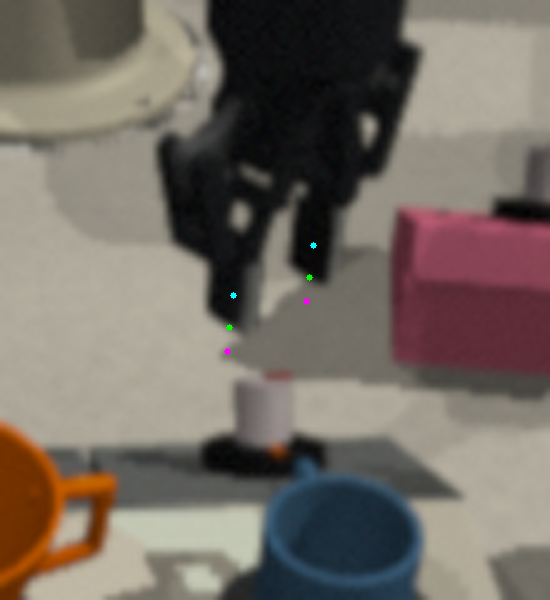

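The green dots, drawn 17 mm ahead of the TCP, sit on the visible fingertips, so the given offset holds. The fingers straddle the knob. Descending.

Emit:
{"name": "arm_command", "arguments": {"plan": [[45,[0,0,-0.1],0],[45,[0,0,-0.1],0],[45,[0,0,-0.08],0],[45,[0,0,-0.05],0],[45,[0,0,-0.03],0],[45,[0,0,-0.02],0],[45,[0,0,0],0],[45,[0,0,0],0],[45,[0,0,0],0],[45,[0,0,0],0]], "force": 20}}

```text
clock: 15.75
ee_pos: [0.4603, 0.1084, 0.1021]
eef_rot: [2.904, 1.198, 0.001]
contact_force: [0.5, 0.7, -0.5]
finger_gap: 0.045
grasp_force: 0.0
```

Emit:
{"name": "arm_command", "arguments": {"plan": [[35,[0,0,0],0],[30,[0,0,0],0],[20,[0,0,0],0],[20,[0,0,0],0],[20,[0,0,0],0],[20,[0,0,0],0],[20,[0,0,0],0],[20,[0,0,0],0],[20,[0,0,0],0],[20,[0,0,0],0]]}}

```text
clock: 16.75
ee_pos: [0.4594, 0.109, 0.102]
eef_rot: [-2.903, -1.197, 0.002]
contact_force: [-3.9, 2.8, 5.4]
finger_gap: 0.0271
grasp_force: 18.5
```

Emit:
{"name": "arm_command", "arguments": {"plan": [[20,[0,0,0],-0.07],[20,[0,0,0],-0.07],[20,[0,0,0],-0.07],[20,[0,0,0],-0.07],[20,[0,0,0],-0.07],[20,[0,0,0],-0.07],[20,[0,0,0],-0.07],[20,[0,0,0],-0.07],[20,[0,0,0],-0.07],[20,[0,0,0],0]]}}

```text
clock: 17.75
ee_pos: [0.4596, 0.1095, 0.1017]
eef_rot: [-3.134, -0.19, 0.001]
contact_force: [-2.5, 5.3, 2.4]
finger_gap: 0.0247
grasp_force: 20.0
```

```bash
cat > dial.py <<'E'
from meas import *
a=avg('scene',4);s=env.read_state()
print(s['ee_pos'].round(4),np.degrees(2*np.arctan2(s['eef_rot'][1],s['eef_rot'][0])),s['contact_force'].round(1),s['finger_gap'])
h2=hsv(a);g=a['img'].astype(int);R2=g[...,2]-np.maximum(g[...,0],g[...,1]);u2=h2[...,0]
yaw=.078;W=np.array([.5549,.0407,0]);ex=np.array([np.cos(yaw),np.sin(yaw),0]);ey=np.array([-ex[1],ex[0],0])
n=-.5*ex+np.array([0,0,.866]);up=np.cross(ey,n);F=W-.074*ex+.075*ey+np.array([0,0,.0625])
def onface(c,uv,h):
    o,d=ray(c,uv);q=((F+h*n-o)@n)/(d@n);p=o+q*d-F;return np.array([p@up,p@ey]).round(4)
def pt(c,R,m,box,h,nm):
    k=np.where(m,R,0)
    x0,y0,x1,y1=box
    cnt=(k[y0:y1,x0:x1]>0).sum()
    if cnt:
        w=wcent(k,box);p=onface(c,w,h);print(nm,w.round(2),cnt,p,np.arctan2(p[1],p[0]).round(3))
    else: print(nm,'none')
pt(a,R2,(R2>30)&(u2>6)&(u2<20),(352,203,378,215),.013,'mark s')
pt(a,R2,(R2>18)&((u2<=6)|(u2>165)),(352,188,376,204),.041,'ptr s')
b=avg('top',4);H=hsv(b);g=b['img'].astype(int);R=g[...,2]-np.maximum(g[...,0],g[...,1]);hue,sat=H[...,0],H[...,1]
pt(b,R,(hue>6)&(hue<20)&(sat>120)&(R>20),(274,183,296,196),.013,'mark t')
pt(b,R,((hue<=6)|(hue>165))&(sat>90)&(R>20),(274,192,296,208),.041,'ptr t')
E
python3 dial.py
```

```text
[0.4596 0.1094 0.1017] -352.99085776463164 [-2.3  4.6  1.8] 0.024875955252683147
mark s [365.05 209.51] 6 [0.0265 0.0021] 0.079
ptr s [365.64 195.11] 7 [0.0045 0.0075] 1.03
mark t none
ptr t none
```

Emit:
{"name": "arm_command", "arguments": {"plan": [[20,[0,0,0],-0.07],[20,[0,0,0],-0.07],[20,[0,0,0],-0.07],[20,[0,0,0],-0.07],[20,[0,0,0],-0.07],[20,[0,0,0],-0.07],[20,[0,0,0],-0.07],[20,[0,0,0],-0.07],[20,[0,0,0],-0.07],[20,[0,0,0],0]]}}

```text
clock: 19.15
ee_pos: [0.4599, 0.1099, 0.1023]
eef_rot: [-3.025, 0.834, 0.001]
contact_force: [-3.8, 5.5, 5.1]
finger_gap: 0.025
grasp_force: 49.8
```

Emit:
{"name": "arm_command", "arguments": {"plan": [[30,[0,0,0],0],[38,[0,0,0],0],[45,[0,0,0],0],[45,[0,0,0],0],[45,[0,0,0.1],0],[45,[0,0,0.2],0],[45,[0,0,0.2],0],[45,[0,0,0.2],0],[45,[0,0,0.1],0],[45,[0,0,0],0]]}}

```text
clock: 20.15
ee_pos: [0.4617, 0.1082, 0.2244]
eef_rot: [-3.028, 0.833, -0.009]
contact_force: [0.2, 0.1, 1.0]
finger_gap: 0.0448
grasp_force: 0.0
```

```bash
python3 dial.py
```

```text
[0.4591 0.1083 0.2201] -30.777089607840413 [-0.1 -0.   0. ] 0.044943893909829925
mark s [365.02 209.65] 7 [0.028  0.0017] 0.061
ptr s [365.   195.35] 10 [0.0076 0.0055] 0.626
mark t none
ptr t none
```

Emit:
{"name": "arm_command", "arguments": {"plan": [[45,[-0.1,-0.25,0],0],[45,[-0.1,-0.25,0],0],[45,[-0.1,-0.25,0],0],[45,[0,-0.25,0],0],[45,[0,-0.25,0],0],[45,[0,-0.25,0],0],[45,[0,-0.25,0],0],[45,[0,0,0],0],[45,[0,0,0],0],[45,[0,0,0],0]]}}

```text
clock: 21.55
ee_pos: [0.4149, -0.1532, 0.2214]
eef_rot: [-3.029, 0.832, 0.001]
contact_force: [0.0, -0.1, 0.5]
finger_gap: 0.0452
grasp_force: 0.0
```

```bash
cat >> dial.py <<'E'
def cr(im,x,y,w,h,s): return cv2.resize(im[y:y+h,x:x+w],(w*s,h*s),interpolation=cv2.INTER_CUBIC)
import sys
cv2.imwrite(sys.argv[1],np.vstack([cr(b['img'],266,180,38,30,10),cr(a['img'],346,188,38,30,10)]))
E
python3 dial.py pics/d1.png
```

```text
[ 0.4151 -0.1532  0.2217] 329.32392550382247 [ 0.  -0.6 -0.4] 0.04482991983321729
mark s [365.03 209.51] 6 [0.0265 0.002 ] 0.075
ptr s [365.32 195.35] 8 [0.0076 0.0062] 0.684
mark t [281.91 189.26] 14 [0.0219 0.0029] 0.132
ptr t [281.11 198.48] 7 [0.0056 0.0054] 0.767
```

View pics/d1.png

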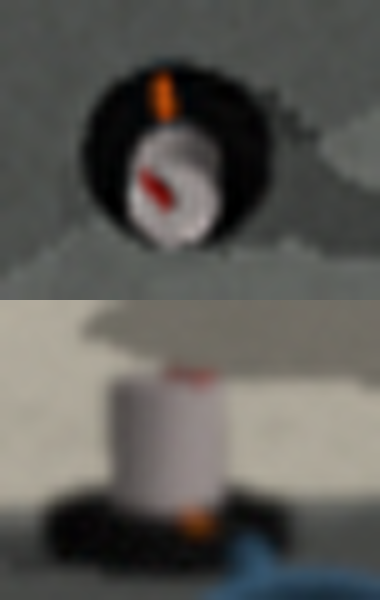

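Ring mark unmoved (still 281.9,189.3 top). The pointer is now up-left at top (281,198.5), short of the mark. Pin both angles down by line direction.

```bash
cat > ang.py <<'E'
exec(open('dial.py').read().split("pt(a,R2,(R2>30)")[0])
b=avg('top',8);g=cv2.resize(b['img'].astype(np.float32),None,fx=1,fy=1);R=g[...,2]-np.maximum(g[...,0],g[...,1]);H=hsv(b)
def line(m,box,h):
    x0,y0,x1,y1=box;P=[];w=[]
    for y in range(y0,y1):
        for x in range(x0,x1):
            if m[y,x]: P.append(onface(b,(x,y),h));w.append(R[y,x])
    P=np.array(P);w=np.array(w);c=np.average(P,0,w);C=np.cov(P.T,aweights=w);e,v=np.linalg.eigh(C);d=v[:,1]*np.sign(v[0,1]);return c.round(4),np.arctan2(d[1],d[0]).round(3),np.sqrt(e).round(4),len(w)
print('mark',line((R>30)&(H[...,0]>4)&(H[...,0]<22),(274,183,296,196),.013))
print('ptr',line((R>12)&((H[...,0]<=8)|(H[...,0]>160)),(275,193,292,207),.041))
k=(H[...,2]>95)&(H[...,1]<70)|(R>12)
for y in range(191,208): xs=np.nonzero(k[y,274:294])[0]+274; print(y,xs.min() if len(xs) else '',xs.max() if len(xs) else '',H[y,278:289,2])
E
python3 ang.py
```

```text
[ 0.415  -0.1541  0.2217] -30.761172332188867 [-0.5  0.  -0.8] 0.04463382173826261
mark (array([0.0216, 0.0029]), np.float64(0.011), array([0.0019, 0.004 ]), 12)
ptr (array([0.0053, 0.0052]), np.float64(0.458), array([0.0019, 0.0042]), 14)
191 281 283 [ 10   8   6  54 143  71  17   6   5   7   8]
192 282 282 [ 7  5 12 34 78 60 51 29 12  7  6]
193 282 283 [  7  12  55  91 123 110  94  66  39  17   6]
194 280 283 [  7  34 115 131 122 107  89  76  65  42   8]
195 280 283 [ 13  66 137 130 121 105  90  71  65  59  12]
196 279 284 [ 23  99 136 124 132 126 116  92  71  56  12]
197 279 286 [ 22 104 129 114 127 147 147 132 101  57  12]
198 279 286 [ 31 128 136 109  92 135 148 148 135  71  11]
199 279 287 [ 40 159 148 128 108 110 143 148 146 103  18]
200 279 287 [ 35 149 151 141 125 110 142 146 146 114  20]
201 279 286 [ 27 126 151 146 139 141 145 149 156  91  13]
202 280 286 [ 25  67 130 146 144 145 158 162 156  44   3]
203 276 285 [ 61  45  70 124 138 144 159 155  81  17  26]
204 282 283 [ 92  88  60  73 113 119  93  80  48  48  60]
205 289 293 [94 95 91 92 92 93 87 89 87 89 79]
206 287 293 [94 95 95 94 95 95 93 92 93 97 96]
207 281 293 [ 94  93  95  96  96  98  97  97  98  98 100]
```

Emit:
{"name": "arm_command", "arguments": {"plan": [[45,[0,0.25,0],0.14],[45,[0,0.25,0],0.14],[45,[0,0.25,0],0.14],[45,[0,0.25,0],0.14],[45,[0.1,0.25,0],0.14],[45,[0.1,0.25,0],0.14],[45,[0.1,0.25,0],0],[45,[0,0,-0.1],0],[45,[0,0,-0.1],0],[45,[0,0,0],0]]}}

```text
clock: 23.55
ee_pos: [0.4585, 0.1087, 0.1896]
eef_rot: [-3.095, -0.537, 0.007]
contact_force: [0.1, 0.1, -1.0]
finger_gap: 0.0453
grasp_force: 0.0
```

Run:
```python
exec(open('dial.py').read().split("pt(a,R2,(R2>30)")[0])
b=avg('top',1)
print('knob c',onface(b,(283.0,200.2),.04),'ptr0',onface(b,(280.29,200.43),.041),'ptr1',onface(b,(281.11,198.48),.041),'mark',onface(b,(281.91,189.27),.013))
print('ring c proj',[proj(b,F+.012*n+q*ey).round(2) for q in(-.028,0,.028)],proj(b,F+.04*n).round(2))
```

```text
[0.4606 0.1081 0.1927] 19.600451997054165 [ 0.2 -0.6 -0.7] 0.04492557136710347
knob c [-0.0006  0.0005] ptr0 [-0.0003  0.0082] ptr1 [0.0057 0.0054] mark [0.0218 0.0029]
ring c proj [array([293.16, 195.33]), array([283.56, 195.92]), array([273.98, 196.5 ])] [283.17 200.01]
```

Emit:
{"name": "arm_command", "arguments": {"plan": [[45,[0,0,-0.15],0],[45,[0,0,-0.15],0],[45,[0,0,-0.12],0],[45,[0,0,-0.1],0],[45,[0,0,-0.06],0],[45,[0,0,-0.03],0],[45,[0,0,0],0],[45,[0,0,0],0],[35,[0,0,0],0],[30,[0,0,0],0]]}}

```text
clock: 24.8
ee_pos: [0.4605, 0.1086, 0.101]
eef_rot: [-3.095, -0.535, -0.002]
contact_force: [-0.4, 0.6, 0.7]
finger_gap: 0.0302
grasp_force: 0.7
```

Emit:
{"name": "arm_command", "arguments": {"plan": [[22,[0,0,0],0],[20,[0,0,0],0],[20,[0,0,0],0],[20,[0,0,0],-0.09],[20,[0,0,0],-0.09],[20,[0,0,0],-0.09],[20,[0,0,0],-0.09],[20,[0,0,0],-0.09],[20,[0,0,0],-0.07],[20,[0,0,0],0]]}}

```text
clock: 25.8
ee_pos: [0.4599, 0.1099, 0.1014]
eef_rot: [-3.122, 0.318, 0.001]
contact_force: [-4.5, 4.9, 9.5]
finger_gap: 0.0252
grasp_force: 31.3
```

Emit:
{"name": "arm_command", "arguments": {"plan": [[30,[0,0,0],0],[38,[0,0,0],0],[45,[0,0,0],0],[45,[0,0,0.1],0],[45,[0,0,0.2],0],[45,[0,0,0.2],0],[45,[-0.1,-0.2,0.1],0],[45,[-0.1,-0.3,0],0],[45,[-0.1,-0.3,0],0],[45,[0,-0.3,0],0]]}}

```text
clock: 26.8
ee_pos: [0.4136, -0.0578, 0.1902]
eef_rot: [3.125, -0.316, -0.0]
contact_force: [1.2, -0.2, 0.4]
finger_gap: 0.0453
grasp_force: 0.0
```

Emit:
{"name": "arm_command", "arguments": {"plan": [[45,[0,-0.3,0],0],[45,[0,-0.3,0],0],[45,[0,0,0],0],[45,[0,0,0],0],[45,[0,0,0],0],[45,[0,0,0],0],[45,[0,0,0],0],[45,[0,0,0],0],[45,[0,0,0],0],[45,[0,0,0],0]]}}

```text
clock: 27.8
ee_pos: [0.4151, -0.1464, 0.1903]
eef_rot: [3.126, -0.316, 0.0]
contact_force: [-1.0, -0.4, -1.0]
finger_gap: 0.0449
grasp_force: 0.0
```

```bash
python3 dial.py pics/d2.png; python3 ang.py | sed -n 2,3p
```

```text
[ 0.415  -0.1467  0.1903] -11.57137264545167 [ 0.5 -0.2 -0.3] 0.044900792674664416
mark s [365.03 209.52] 6 [0.0266 0.002 ] 0.075
ptr s [364.14 195.76] 8 [0.0127 0.0026] 0.202
mark t [281.92 189.26] 14 [0.0219 0.0029] 0.132
ptr t [282.01 198.22] 9 [0.0063 0.0028] 0.418
mark (array([0.0215, 0.0029]), np.float64(0.013), array([0.0019, 0.004 ]), 12)
ptr (array([0.0066, 0.0027]), np.float64(0.243), array([0.0016, 0.0042]), 11)
```

View pics/d2.png

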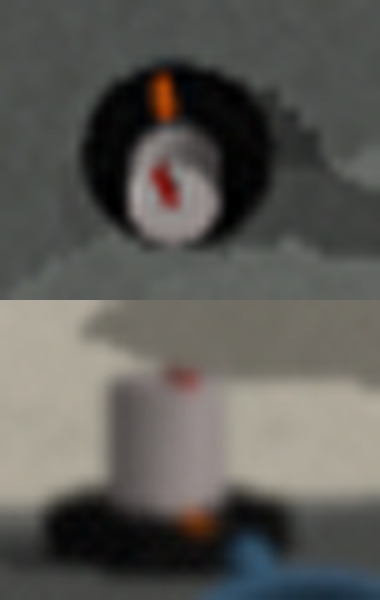

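The ring hasn't moved. The pointer is about 0.235 rad anticlockwise of the mark, and line direction, centroid and the scene view all agree. The last grip delivered about 75% of the turn I commanded, so I'll turn about 19° more.

Emit:
{"name": "arm_command", "arguments": {"plan": [[45,[0,0.25,0],0.108],[45,[0,0.25,0],0.108],[45,[0,0.25,0],0.108],[45,[0,0.25,0],0.108],[45,[0.1,0.25,0],0],[45,[0.1,0.25,0],0],[45,[0.1,0.2,0],0],[45,[0,0,-0.1],0],[45,[0,0,-0.15],0],[45,[0,0,0],0]]}}

```text
clock: 29.8
ee_pos: [0.4577, 0.1087, 0.1499]
eef_rot: [-3.116, -0.393, 0.01]
contact_force: [-1.1, -0.1, -1.0]
finger_gap: 0.0452
grasp_force: 0.0
```

Emit:
{"name": "arm_command", "arguments": {"plan": [[45,[0,0,-0.12],0],[45,[0,0,-0.12],0],[45,[0,0,-0.07],0],[45,[0,0,-0.035],0],[45,[0,0,0],0],[36,[0,0,0],0],[30,[0,0,0],0],[22,[0,0,0],0],[20,[0,0,0],0],[20,[0,0,0],0]]}}

```text
clock: 30.8
ee_pos: [0.4603, 0.1096, 0.1022]
eef_rot: [-3.115, -0.391, -0.001]
contact_force: [-2.8, 6.8, 6.1]
finger_gap: 0.0252
grasp_force: 19.3
```

Emit:
{"name": "arm_command", "arguments": {"plan": [[20,[0,0,0],0],[20,[0,0,0],0],[20,[0,0,0],-0.08],[20,[0,0,0],-0.08],[20,[0,0,0],-0.08],[20,[0,0,0],-0.08],[20,[0,0,0],0],[20,[0,0,0],0],[20,[0,0,0],0],[20,[0,0,0],0]]}}

```text
clock: 31.8
ee_pos: [0.4602, 0.1097, 0.1023]
eef_rot: [-3.136, 0.132, -0.0]
contact_force: [-4.0, 5.4, 8.4]
finger_gap: 0.0247
grasp_force: 23.6
```

Emit:
{"name": "arm_command", "arguments": {"plan": [[30,[0,0,0],0],[38,[0,0,0],0],[45,[0,0,0],0],[45,[0,0,0.1],0],[45,[0,0,0.2],0],[45,[0,0,0.2],0],[45,[-0.1,-0.2,0.1],0],[45,[-0.1,-0.3,0],0],[45,[-0.1,-0.3,0],0],[45,[0,-0.3,0],0]]}}

```text
clock: 32.8
ee_pos: [0.4136, -0.0578, 0.191]
eef_rot: [3.139, -0.132, 0.0]
contact_force: [0.4, -0.7, -0.6]
finger_gap: 0.0449
grasp_force: 0.0
```

Emit:
{"name": "arm_command", "arguments": {"plan": [[45,[0,-0.3,0],0],[45,[0,-0.3,0],0],[45,[0,0,0],0],[45,[0,0,0],0],[45,[0,0,0],0],[45,[0,0,0],0],[45,[0,0,0],0],[45,[0,0,0],0],[45,[0,0,0],0],[45,[0,0,0],0]]}}

```text
clock: 33.8
ee_pos: [0.4151, -0.1464, 0.191]
eef_rot: [3.139, -0.132, 0.0]
contact_force: [0.1, 0.4, -0.4]
finger_gap: 0.0453
grasp_force: 0.0
```

```bash
python3 dial.py pics/d3.png; python3 ang.py | sed -n 2,3p
```

```text
[ 0.415  -0.1466  0.191 ] 355.14858974463453 [-0.5  0.6 -0.5] 0.04462617245953595
mark s [365.04 209.52] 6 [0.0266 0.002 ] 0.075
ptr s [363.17 195.76] 8 [0.0123 0.0005] 0.041
mark t [281.92 189.26] 14 [0.0219 0.0029] 0.132
ptr t [282.51 197.87] 9 [0.0073 0.0012] 0.163
mark (array([0.0215, 0.0029]), np.float64(0.014), array([0.0019, 0.004 ]), 12)
ptr (array([0.0068, 0.0014]), np.float64(-0.057), array([0.0015, 0.0042]), 10)
```

Pointer and mark now agree within the measuring error: differences of −0.07, +0.02 and −0.03 rad by the three methods. The ring is unmoved. Next is the lever: closed fingers to the right of the ball, then push left.

Emit:
{"name": "arm_command", "arguments": {"plan": [[0,[0.1,0.1,0],0.08],[0,[0.1,0.1,0],0.075],[0,[0.087,0.11,0],0],[0,[0,0,-0.1],0],[0,[0,0,-0.1],0],[0,[0,0,-0.1],0],[0,[0,0,-0.1],0],[0,[0,0,-0.08],0],[0,[0,0,0],0],[0,[0,0,0],0]]}}

```text
clock: 35.8
ee_pos: [0.4582, -0.1002, 0.1192]
eef_rot: [-3.139, -0.122, -0.0]
contact_force: [0.4, -0.7, 0.7]
finger_gap: -0.0004
grasp_force: 0.0
```

```bash
cat > lev.py <<'E'
from meas import *
import sys
a=avg('scene',3);s=env.read_state();print(s['ee_pos'].round(4),s['contact_force'].round(1),s['finger_gap'])
g=a['img'].astype(int);R=g[...,2]-np.maximum(g[...,0],g[...,1]);H=hsv(a)
w=wcent(np.where((R>60)&((H[...,0]<5)|(H[...,0]>170)),R,0),(270,175,335,200));p=onz(a,w,.1163)
print('ball',w.round(2),p.round(4),'tilt~',((w[0]-294.87)/ (proj(a,[.4578,-.0402+.01,.1163])-proj(a,[.4578,-.0402,.1163]))[0]*.01/.06).round(3))
print('tcp proj',proj(a,s['ee_pos']))
v=H[...,2]
for r in (180,184,188): print(r,v[r,270:310])
if len(sys.argv)>1: cv2.imwrite(sys.argv[1],cv2.resize(a['img'][130:250,230:390],(800,600)))
E
python3 lev.py pics/l1.png
```

```text
[ 0.4587 -0.1005  0.1199] [-0.5  0.2 -0.1] -7.400590402981614e-05
ball [294.91 187.94] [ 0.4578 -0.0406  0.1163] tilt~ 0.002
tcp proj [267.54624362 186.37242807]
180 [ 23  17  28  81 141 164 167 164 159 160 169 170 171 171 171 172 173 172
 171 171 170 171 171 172 173 173 174 175 175 175 174 175 174 174 177 177
 176 177 175 176]
184 [ 39  20  27  86 149 169 172 174 173 173 173 173 174 175 175 173 173 174
 176 177 175 171 166 162 166 169 173 175 173 174 172 174 173 176 173 175
 174 176 175 174]
188 [ 51  30  29  77 137 166 173 176 174 175 174 174 175 174 175 173 174 174
 172 166 140 113 112 131 145 158 161 160 152 157 172 175 175 178 178 177
 176 176 176 175]
```

View pics/l1.png

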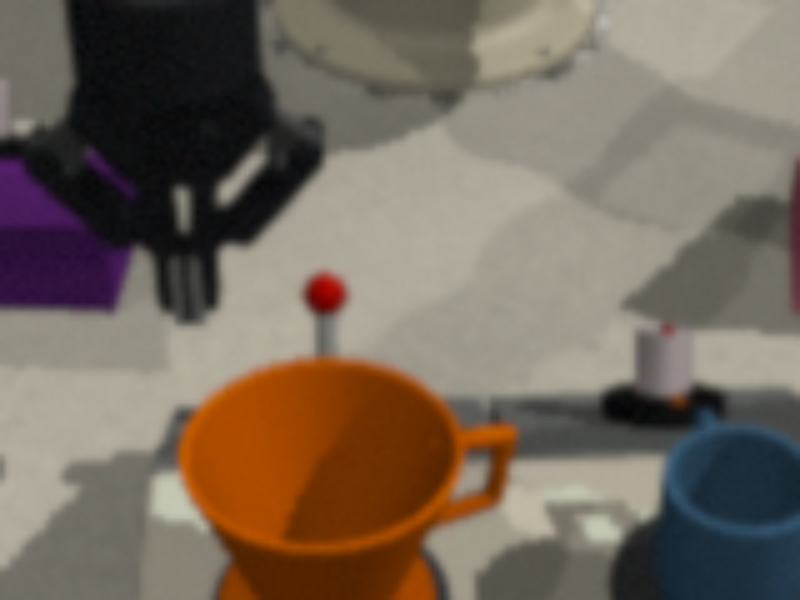

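The closed fingers are right of the centred ball (294.9,187.9), and the ball lies alongside the fingertips. Pushing left.

Emit:
{"name": "arm_command", "arguments": {"plan": [[0,[0,0.08,0],0],[0,[0,0.08,0],0],[0,[0,0.06,0],0],[0,[0,0.06,0],0],[0,[0,0.05,0],0],[0,[0,0.04,0],0],[0,[0,0.03,0],0],[0,[0,0.02,0],0],[0,[0,0,0],0],[0,[0,0,0],0]]}}

```text
clock: 36.95
ee_pos: [0.4583, -0.0374, 0.1192]
eef_rot: [3.139, 0.122, 0.001]
contact_force: [-0.5, -3.7, -0.6]
finger_gap: -0.0001
grasp_force: 1.3
```

```bash
python3 lev.py | head -3
```

```text
[ 0.4582 -0.0374  0.1191] [ 0.4 -2.4 -0.5] 0.0003132855415210158
ball [306.68 190.19] [ 0.4649 -0.0145  0.1163] tilt~ 0.432
tcp proj [296.34277716 187.07735305]
```

Emit:
{"name": "arm_command", "arguments": {"plan": [[0,[0,0.012,0],0],[0,[0,0,0],0],[0,[0,0,0],0],[0,[0,0,0],0],[0,[0,0,0],0],[0,[0,0,0],0],[0,[0,0,0],0],[0,[0,0,0],0],[0,[0,0,0],0],[0,[0,0,0],0]]}}

```text
clock: 38.1
ee_pos: [0.4582, -0.0354, 0.119]
eef_rot: [3.139, 0.122, 0.0]
contact_force: [2.2, -4.1, -0.3]
finger_gap: 0.0003
grasp_force: 1.6
```

Emit:
{"name": "arm_command", "arguments": {"plan": [[0,[0,0,0],0],[0,[0,0,0],0],[0,[0,0,0],0],[0,[0,0,0],0],[0,[0,0,0],0],[0,[0,0,0],0],[0,[0,0,0],0],[0,[0,0,0],0],[0,[0,0,0],0],[0,[0,0,0],0]]}}

```text
clock: 39.1
ee_pos: [0.4581, -0.0353, 0.119]
eef_rot: [-3.139, -0.122, -0.0]
contact_force: [2.0, -3.8, -0.3]
finger_gap: -0.0001
grasp_force: 1.6
```

Emit:
{"name": "arm_command", "arguments": {"plan": [[0,[0,-0.1,0],0],[0,[0,-0.2,0],0],[0,[0,-0.2,0],0],[0,[0,-0.1,0],0],[0,[0,0,0.1],0],[0,[0,0,0.2],0],[0,[0,0,0.2],0],[0,[-0.1,-0.2,0.1],0],[0,[-0.1,-0.2,0],0],[0,[0,0,0],0]]}}

```text
clock: 40.1
ee_pos: [0.4271, -0.1869, 0.2094]
eef_rot: [3.139, 0.117, -0.0]
contact_force: [0.8, 1.0, 0.6]
finger_gap: 0.0002
grasp_force: 0.0
```

```bash
python3 lev.py pics/l2.png| head -3; python3 dial.py pics/d4.png; python3 ang.py | sed -n 2,3p
python3 - <<'E'
import cv2,numpy as np
a=cv2.imread('pics/d4.png');b=cv2.resize(cv2.imread('pics/l2.png'),(400,300));o=np.zeros((600,800,3),np.uint8);o[:,:380]=a;o[:300,390:790]=b;cv2.imwrite('pics/f.png',o)
E
```

```text
[ 0.4279 -0.1842  0.2083] [-0.7 -0.2  0.4] 0.00018583599503399945
ball [294.86 187.94] [ 0.4578 -0.0408  0.1163] tilt~ -0.0
tcp proj [226.5381047 143.4129396]
[ 0.4282 -0.1843  0.2086] -355.4722592915613 [-0.6  0.  -0.2] 0.00021278203785086183
mark s [365.04 209.51] 6 [0.0265 0.002 ] 0.075
ptr s [363.17 195.78] 8 [0.0125 0.0005] 0.04
mark t [281.89 189.29] 13 [0.0218 0.003 ] 0.137
ptr t [282.51 197.87] 9 [0.0073 0.0012] 0.163
mark (array([0.0215, 0.0029]), np.float64(0.015), array([0.0019, 0.004 ]), 12)
ptr (array([0.0068, 0.0014]), np.float64(-0.056), array([0.0015, 0.0043]), 10)
```

View pics/f.png

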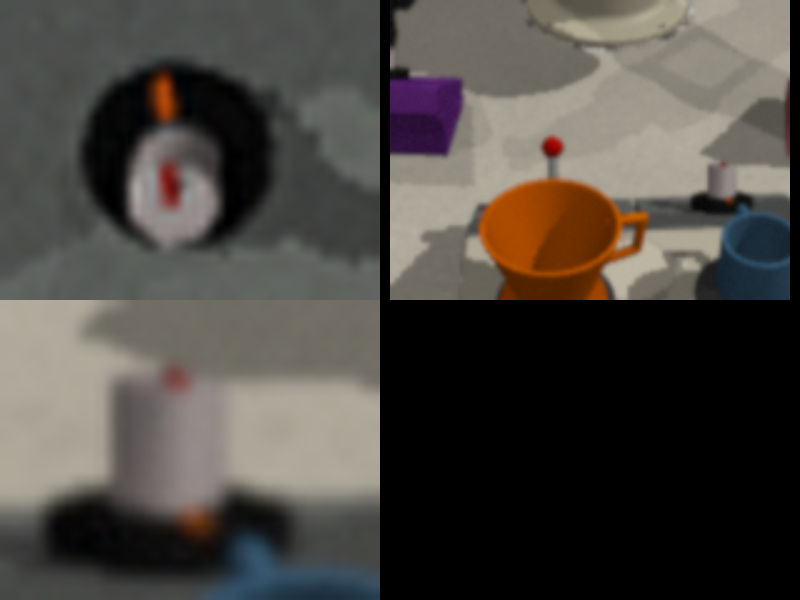

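The lever ball is back at centre (294.9,187.9), the pointer runs parallel to the mark, and the cup stands on its plate. Handing in.

```bash
python3 -c "
from station import env
print(env.finish_job())"
```

```text
the job is handed in; nothing more can be done
None
```

I finished all three steps in order and handed the job in at about 41 s: the cup is upright on the free left plate (within about 3 mm of centre), the dial pointer is lined up with the unmoved ring mark (within about 0.05 rad), and the lever was held left for 2 s and sprang back to centre.

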